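# Prise the clipped cover off the gear case catches

## Task

Use the pry bar to lever up the overhanging front end of the blue cover on the gear case until it snaps up past both yellow roller catches and stays propped on top of them, its rear end still resting on the case. Touch the cover only with the bar, never with the gripper, then lay the bar back down flat on the bench and let go. Leave the carton, the bearing and the spray can where they are.

Things in the scene. Friction and masses are not known exactly. Their poses are not given: they have to be found in the camera images.
- case: Dark gear case fixed to the bench: block 200 long (x) x 130 wide (y) x 85 high, low feet 12 high out to 89 mm either side. Origin: centre of its underside; -x is its front, facing the robot. Its top deck (z = 85) is bare from the front edge x = -100 to x = -25, where the raised port rim (top z = 97) that carries the cover begins. A stop to z = 109 stands behind the cover, hooked 6 mm over it.
- fulcrum (a point): Middle of the gear case's front top edge (case frame x = -100, y = 0, z = 85), across which the bar can be levered. Axes as the case.
- catch_left (a point): Axis centre of the left yellow sprung roller, 12 diameter, 20 long along x, at case frame (-30, 45, 108). It laps 3 mm over the cover's long top edge and yields sideways; a post 119 high stands outside it at y = 56 to 64. Lifting the cover's front past both catches takes about 10 N and 17 mm at the rollers; then they spring in below and hold it up.
- catch_right (a point): The same roller on the right, case frame (-30, -45, 108).
- cover: Blue flat plastic cover, 110 long (x) x 84 wide (y) x 6 thick, 5 mm raised panel on top, 0.14 kg. Origin: centre of its underside; seated at case frame (5, 0, 97), axes as the case, x to the rear. Its front 25 mm overhangs the rim, leaving a gap 12 high above the deck for the bar. Its rear end pivots under the stop's hook, with a rib 8 deep in a slot and guides 107 high beside it.
- cover_lip (a point): Middle of the cover's front lower edge (cover frame x = -55, z = 0). Seated it is 97 mm above the bench and 50 mm behind the fulcrum; propped on the catches it is about 117 mm above the bench.
- cover_rear (a point): Middle of the cover's rear lower edge (cover frame x = +55, z = 0), 97 mm above the bench; it stays there when the front is popped up.
- bar: Pry bar 200 long (along its x), 0.22 kg, loose, lying on the bench. Origin: centre of its length on its underside. Orange handle 20 wide x 20 high from x = -100 to +10, flat steel blade 22 wide and 5 thick from x = +10 to +70, tip 4 thick to x = +100; the blade's mid-plane is at z = 10 (mid-height of the handle).
- bar_grip (a point): Place to grip the bar: handle centre at bar frame (-30, 0, 10). Axes as the bar.
- bar_tip (a point): End of the blade, bar frame (100, 0, 10).
- carton: Bystander: closed brown carton 100 x 70 x 55 high with a blue band. Origin: centre of its underside.
- bearing: Bystander: steel ring bearing lying flat, 90 diameter, 24 high. Origin: centre of its underside.
- spray: Bystander: upright spray can, 58 diameter, 160 high, red label. Origin: centre of its underside.

How it is judged:
By the outcome, as a careful person would: the job done as asked, in the order asked, and still so for the second after the job is handed in, with the robot touching nothing.
It also fails if it takes over 61 s, if anything falls off the work surface, if the arm or the gripper's body presses on something with over 40 N, if the wrist force passes 120 N, or if a joint passes its speed limit or range.

## Robot

A 6-joint arm with a two-finger parallel gripper is mounted at the origin on the work surface. World frame = base frame: x ahead of the robot, y to its left, z up, the work surface at z = 0. Lengths are in m, angles in degrees, forces in N, time in s.
With the tool pointing down it reaches from about 0.35 to 0.725 m from the base axis. Payload 4.3 kg.
Tool frame: the origin (TCP) lies midway between the tips of the shut fingers; the grasp point (between the pads) lies 19 mm behind it; z points along the fingers, y is the line along which they close (so a half turn about z gives the same grasp; the last joint's range is limited). The gripper opens to 85 mm and grips with 20 to 120 N. Pads are 22 mm wide; open, the fingers measure 114 mm over their backs; the gripper's body (76 mm by 85 mm) begins 54 mm behind the grasp point. The pads swing forward as they close: fully open they stand 13 mm farther back than shut.
Start: joints at [-72.439, 21.618, 4.641, 73.018, 0, 83.68], TCP at [0.233, -0.526, 0.196] pointing down, gripper open.
Joint ranges: [-156.06, 156.06], [-48.1, 94.91], [-58.44, 69.94], [-101.28, 121.22], [-78.64, 73.56], [-180, 180]. Speed limits (degrees/s): [147.25, 147.25, 180, 180, 180, 180].

## Interface

Orientations are given as a 3x3 rotation matrix whose columns are the frame's x, y, z axes.
In Python, from plant import sensors, cams, workorder gives the robot as it stands.
- The arm moves only by the tool jog_arm, never from a script. Its argument "motion" is text: rows parted by semicolons, each of 4 numbers parted by spaces: the shift along the tool's x, y, z each as a share of 30 cm, from -1 to 1, then the turn about the tool's z as a share of 2 pi rad, from -1 to 1. In form: tx ty tz twist; .... A call has 1 to 10 rows; each row is the pose to reach, as a shift and turn from the pose commanded when the call began, along the tool's axes at that moment, turning the shorter way round; what a row does not reach only later rows make up. A row lasts 1/10 s, in which the tool goes at most 50 mm and 8.59 degrees, less where a joint would pass 70% of its speed; a pose out of reach is approached as far as the arm can. A call with a number of a shift or a turn outside -1 to 1 is refused whole. A call with a gripper value outside its range is refused whole. "fingers" is the opening, from 0 (shut) to 1 (fully open), set as the call begins (left out, the last holds). The fingers move at their own pace and stop on an object; "grip_force" is the grip in N (left out, the last holds). Time passes only in rows, so rows that repeat a pose let the fingers close. It gives the time, the measured TCP pose, the force, the opening and the grip force at its end, in the units of the state.
- sensors.get_obs(): the state, without advancing time (a new reading comes with each control period).
- cams.grab_frame(name): name is "scene" or "top"; returns the picture (480x640x3 uint8, red, green, blue); there is no depth.
- cams.get_calibration(name): a dict with "fx", "fy", "cx", "cy" (pixels), "rvec" (rotation vector, rad) and "tvec" (3), from world to camera coordinates, as OpenCV has them. Camera axes: x right, y down, z forward; pixel columns grow to the right and rows downward; lengths in m; the calibration is good to about 2 mm. A picture is of the moment at which its call begins. get_calibration takes no time and is no camera call.
- workorder.close_job(): hands the job in; it is judged then, once.
The state is a dict: "time": time; "joint_pos": joint angles; "joint_vel": joint speeds; "effort": joint torques, N m; "tool_pos": TCP position; "tcp_rot": TCP orientation; "ft_force": force on the tool from outside, world axes, zero at the start; "moment": the same for the moment, N m; "width": opening from 0.0 (shut) to 1.0 (fully open); "grasp_force": force on a finger pad.
Only numpy, scipy, OpenCV 4.12 (cv2) and the standard library are available. Lean on these libraries where they do the work, as an engineer would, in place of code of your own. Each camera call takes 0.05 s, during which the arm holds its last target. There are 200 camera calls.

## Working session

There is one attempt and no reset: what is moved stays moved. The work goes in short steps, Python scripts to look and compute and a tool call to move; the robot and the scene stay as the last step left them, time stands still between calls to the robot, and variables do not carry over. Pictures are saved under pics/ and viewed, at most 10 in all, crops included, and the job is handed in when it is done.

Besides the shell and the picture viewer there is one more tool, called after ">>>" by a JSON object that holds its "api" and its "payload". jog_arm: Moves the arm, as the interface text tells. Its arguments: {"type":"object","properties":{"motion":{"type":"string"},"fingers":{"type":"number"},"grip_force":{"type":"number"}},"required":["motion"]}

```bash
mkdir -p pics; ls; python3 - <<'E'
from plant import sensors,cams
import cv2
for n in("scene","top"):
    cv2.imwrite(f"pics/{n}0.png",cams.grab_frame(n)[:,:,::-1]); print(n,cams.get_calibration(n))
o=sensors.get_obs();print(o)
E
```

```text
pics
scene {'fx': 533.316013347676, 'fy': 533.316013347676, 'cx': 314.7917879963467, 'cy': 243.31415829189626, 'rvec': array([ 1.59394803,  1.82958754, -0.89659721]), 'tvec': array([ 0.07474818, -0.28833866,  1.55130683])}
top {'fx': 598.0833233375151, 'fy': 598.0833233375151, 'cx': 314.78003059818707, 'cy': 240.40247014191735, 'rvec': array([ 2.20306321, -2.20443841,  0.08946175]), 'tvec': array([-0.01537391,  0.61908825,  1.4561911 ])}
{'time': 0.1, 'joint_pos': array([-7.24380299e+01,  2.16573103e+01,  4.57081619e+00,  7.30177906e+01,
        1.27523070e-03,  8.36803792e+01]), 'joint_vel': array([ 0.02466557, -0.0848495 ,  0.15899942, -0.07513467,  0.03866987,
       -0.00825974]), 'effort': array([ 1.08136483e-03, -4.64690781e+01,  2.70583069e+01,  1.20442579e-02,
       -2.02296387e-04, -1.99866385e-06]), 'tool_pos': array([ 0.23260531, -0.52514628,  0.1950599 ]), 'tcp_rot': array([[ 9.14384147e-01,  4.04847321e-01, -5.27975254e-04],
       [ 4.04847604e-01, -9.14382514e-01,  1.74199271e-03],
       [ 2.22469742e-04, -1.80660003e-03, -9.99998343e-01]]), 'ft_force': array([ 0.29638895, -0.30618024, -0.13580381]), 'moment': array([ 0.04116311,  0.02448625, -0.00918068]), 'grasp_force': 0.0, 'width': 1.0006413546644688}
```

View pics/scene0.png

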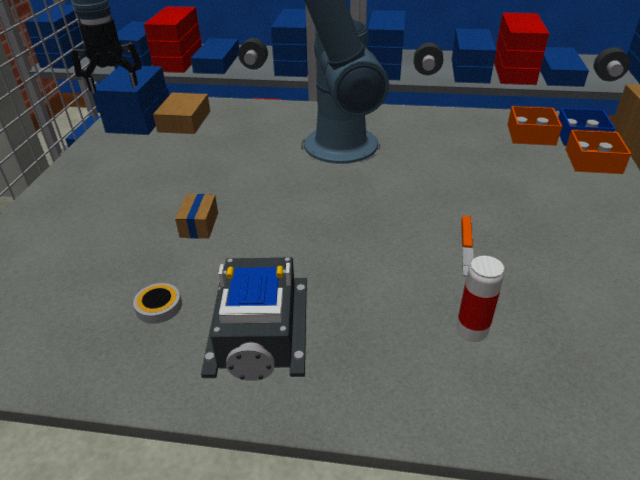

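View pics/top0.png

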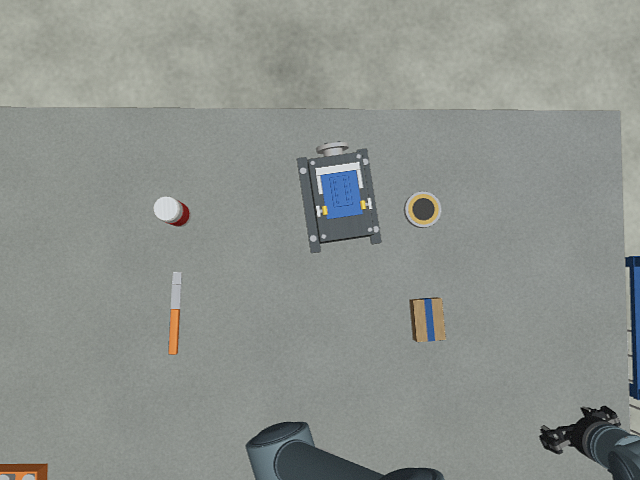

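The top view (world +x up, +y left) shows the bar at about (174,312) with its blade pointing away from the robot. The case is at about (340,200), with its front toward the robot, and the spray can is at (172,211). I'll enlarge the bar and the case.

```bash
cat > h.py <<'E'
import numpy as np,cv2
from plant import sensors,cams
def K(n):
    c=cams.get_calibration(n);return c,np.array([[c['fx'],0,c['cx']],[0,c['fy'],c['cy']],[0,0,1]])
def back(n,uv,z):
    c,k=K(n);R=cv2.Rodrigues(c['rvec'])[0];C=-R.T@c['tvec']
    d=R.T@np.linalg.inv(k)@np.array([uv[0],uv[1],1.]);return C+d*(z-C[2])/d[2]
def proj(n,P):
    c,k=K(n);return cv2.projectPoints(np.array(P,float).reshape(-1,1,3),c['rvec'],c['tvec'],k,None)[0][:,0]
def pose(x,y,yaw,P):
    a=np.radians(yaw);R=np.array([[np.cos(a),-np.sin(a),0],[np.sin(a),np.cos(a),0],[0,0,1]]);return np.array(P,float)@R.T+[x,y,0]
E
python3 - <<'E'
import cv2,numpy as np
im=cv2.imread("pics/top0.png")
a=cv2.resize(im[265:361,140:210],None,fx=6,fy=6,interpolation=2)
b=cv2.resize(im[140:256,290:390],None,fx=5,fy=5,interpolation=2)
o=np.zeros((580,920,3),np.uint8);o[:576,:420]=a;o[:580,420:920]=b
o=o[:,:];cv2.imwrite("pics/c1.png",cv2.resize(np.hstack([a[:576],b[:576]])[:, :],(800,501)))
im=cv2.imread("pics/scene0.png")
print(a.shape,b.shape)
E
```

```text
(576, 420, 3) (580, 500, 3)
```

View pics/c1.png

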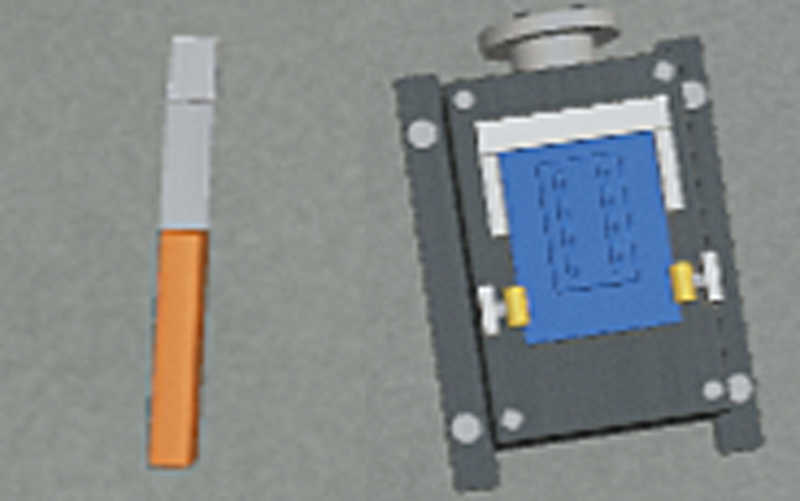

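```bash
cat > fit.py <<'E'
from h import *
from scipy.optimize import least_squares
def fit(n,uv,P,x0,show=1):
    r=least_squares(lambda p:(proj(n,pose(*p,P))-uv).ravel(),x0,x_scale=[.1,.1,10],loss='soft_l1')
    if show: print(np.r_[r.x[:2]*1000,r.x[2]].round(1),(proj(n,pose(*r.x,P))-uv).round(1).tolist())
    return r.x
A=lambda X,Y:[(X+.5)/5.217-.5+140,(Y+.5)/5.217-.5+265]
B=lambda X,Y:[(X-365.2+.5)/4.348-.5+290,(Y+.5)/4.348-.5+140]
if __name__=="__main__":
    bar=fit("top",np.array([A(149,466),A(196,466),A(161,230),A(208,230),A(172,37),A(215,38)]),
     np.array([[-100,10,20],[-100,-10,20],[10,10,20],[10,-10,20],[100,11,12],[100,-11,12]])/1e3,[.4,.35,0])
    case=fit("top",np.array([B(496,447),B(447,88),B(730,414),B(528,343),B(682,320),B(516,307),B(683,282)]),
     np.array([[-100,65,85],[100,65,85],[-100,-65,85],[-50,42,103],[-50,-42,103],[-30,45,114],[-30,-45,114]])/1e3,[.7,0,5])
    for n,p,P in(("fulcrum",case,[-.1,0,.085]),("lip",case,[-.05,0,.097]),("grip",bar,[-.03,0,.01]),("tip",bar,[.1,0,.01])):
        print(n,pose(*p,[P]).round(4),proj("scene",pose(*p,[P])).round(1))
    print("spray",back("top",[167,205],.16),back("scene",[487,267],.16))
E
python3 fit.py
```

```text
[442.8 325.6  -1.6] [[0.5, 0.2], [-0.2, 0.4], [0.1, -0.2], [-0.7, 0.0], [-0.2, -0.2], [0.5, -0.2]]
[719.4 -76.3   8. ] [[0.0, -0.4], [-0.5, -1.2], [0.7, -0.4], [-0.3, 0.5], [-0.1, 0.9], [0.1, -0.0], [0.2, 0.4]]
fulcrum [[ 0.6204 -0.0901  0.085 ]] [[259.1 256.6]]
lip [[ 0.6699 -0.0832  0.097 ]] [[256.1 269.1]]
grip [[0.4129 0.3265 0.01  ]] [[466.1 237. ]]
tip [[0.5428 0.3228 0.01  ]] [[468.7 276.1]]
spray [0.68966931 0.31587931 0.16      ] [0.68626056 0.31888206 0.16      ]
```

>>> {"api": "jog_arm", "payload": {"motion": "0.97 -0.57 0 -0.22; 0.97 -0.57 0 -0.22; 0.97 -0.57 0 -0.22; 0.97 -0.57 0 -0.22; 0.97 -0.57 0 -0.22; 0.97 -0.57 0 -0.22; 0.97 -0.57 0 -0.22; 0.97 -0.57 0 -0.22; 0.97 -0.57 0 -0.22; 0.97 -0.57 0 -0.22", "fingers": 1}}

```text
time: 1.1
tool_pos: [0.4296, -0.2508, 0.1954]
tcp_rot: [[-0.231, 0.973, -0.001], [0.973, 0.231, 0.001], [0.001, -0.001, -1.0]]
ft_force: [-0.1, -0.0, 0.4]
width: 0.999
grasp_force: 0.0
```

```bash
cat >> h.py <<'E'
def go(x,y,z,yaw,R=None,p=None,show=1):
    o=sensors.get_obs();R=o['tcp_rot'];p=o['tool_pos']
    cy=np.degrees(np.arctan2(R[1,0],R[0,0]));d=R.T@(np.array([x,y,z])-p)/.3
    tw=-((yaw-cy+180)%360-180)/360
    print("t",o['time'],"p",p.round(4),"yaw",cy.round(2),"j",o['joint_pos'].round(0),"F",o['ft_force'].round(1),"w",round(o['width'],3));print("row",d.round(3),round(tw,4),"n>=",np.linalg.norm(d*.3)/.05,abs(tw)*360/8.59)
E
python3 -c "
from h import *
go(.45,.0,.19,178.4);go(.413,.3265,.19,178.4)"
```

```text
t 1.1 p [ 0.4296 -0.2508  0.1954] yaw 103.34 j [-38.  13.  -8.  70.  -0.  39.] F [-0.1 -0.   0.4] w 0.999
row [0.798 0.259 0.019] -0.2085 n>= 5.0334129561159635 8.737986357759539
t 1.1 p [ 0.4296 -0.2508  0.1954] yaw 103.34 j [-38.  13.  -8.  70.  -0.  39.] F [-0.1 -0.   0.4] w 0.999
row [1.885 0.39  0.019] -0.2085 n>= 11.550968886613417 8.737986357759539
```

>>> {"api": "jog_arm", "payload": {"motion": "0.98 0.25 0 -0.2085; 0.98 0.25 0 -0.2085; 0.98 0.25 0 -0.2085; 0.98 0.25 0 -0.2085; 0.98 0.25 0 -0.2085; 0.98 0.25 0 -0.2085; 0.98 0.25 0 -0.2085; 0.98 0.25 0 -0.2085; 0.98 0.25 0 -0.2085; 0.98 0.25 0 -0.2085"}}

```text
time: 2.1
tool_pos: [0.4357, 0.052, 0.1955]
tcp_rot: [[-0.999, 0.032, -0.001], [0.032, 0.999, -0.0], [0.001, -0.0, -1.0]]
ft_force: [-0.6, -0.6, 0.2]
width: 0.999
grasp_force: 0.0
```

```bash
python3 -c "
from h import *
go(.413,.3265,.06,178.4)"
```

```text
t 2.1 p [0.4357 0.052  0.1955] yaw 178.16 j [ -1.   6. -16.  68.  -0.   0.] F [-0.6 -0.6  0.2] w 0.999
row [0.105 0.912 0.452] -0.0007 n>= 6.139090938211017 0.02746124203062904
```

>>> {"api": "jog_arm", "payload": {"motion": "0.105 0.912 0.1 0; 0.105 0.912 0.1 0; 0.105 0.912 0.1 0; 0.105 0.912 0.1 0; 0.105 0.912 0.3 0; 0.105 0.912 0.45 0; 0.105 0.912 0.45 0; 0.105 0.912 0.45 0; 0.105 0.912 0.45 0; 0.105 0.912 0.45 0", "fingers": 0.55}}

```text
time: 3.1
tool_pos: [0.415, 0.326, 0.0626]
tcp_rot: [[-0.999, 0.034, 0.002], [0.034, 0.999, 0.001], [-0.002, 0.001, -1.0]]
ft_force: [0.3, -0.1, -0.1]
width: 0.551
grasp_force: 0.0
```

```bash
python3 -c "
from h import *
go(.413,.3265,.004,178.4)
im=cams.grab_frame('scene')[:,:,::-1]
cv2.imwrite('pics/s1.png',cv2.resize(im[150:350,370:570],None,fx=3,fy=3,interpolation=2))
im=cams.grab_frame('top')[:,:,::-1]
"
```

```text
t 3.1 p [0.415  0.326  0.0626] yaw 178.03 j [ 31.  21. -17.  52.  -0.  33.] F [ 0.3 -0.1 -0.1] w 0.551
row [0.007 0.001 0.195] -0.001 n>= 1.1733534345973322 0.04320518173297708
```

View pics/s1.png

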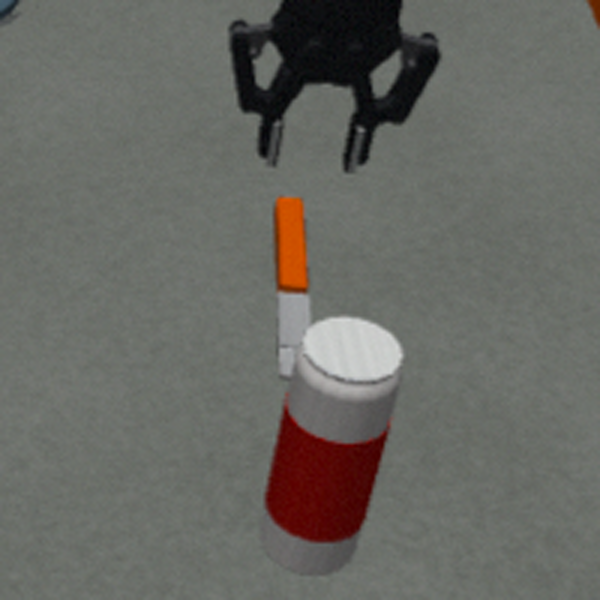

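The fingers straddle the handle (crop x 275–350), so I'll go down and grip it.

>>> {"api": "jog_arm", "payload": {"motion": "0.005 0 0.1 -0.001; 0.007 0 0.17 -0.001; 0.007 0 0.195 -0.001; 0.007 0 0.195 -0.001; 0.007 0 0.195 -0.001; 0.007 0 0.195 -0.001"}}

```text
time: 3.8
tool_pos: [0.4128, 0.3269, 0.0039]
tcp_rot: [[-1.0, 0.026, 0.002], [0.026, 1.0, 0.001], [-0.002, 0.001, -1.0]]
ft_force: [1.9, 0.1, -0.1]
width: 0.551
grasp_force: 0.0
```

>>> {"api": "jog_arm", "payload": {"motion": "0 0 0 0; 0 0 0 0; 0 0 0 0; 0 0 0 0; 0 0 0 0; 0 0 0 0; 0 0 0 0; 0 0 0 0", "fingers": 0, "grip_force": 60}}

```text
time: 4.6
tool_pos: [0.4115, 0.3262, 0.0023]
tcp_rot: [[-1.0, 0.026, 0.0], [0.026, 1.0, -0.0], [-0.0, -0.0, -1.0]]
ft_force: [-1.0, 0.1, -0.9]
width: -0.003
grasp_force: 0.0
```

>>> {"api": "jog_arm", "payload": {"motion": "0 0 -0.1 0; 0 0 -0.2 0; 0 0 -0.3 0; 0 0 -0.4 0; 0 0 -0.5 0; 0 0 -0.5 0; 0 0 -0.5 0; 0 0 -0.5 0"}}

```text
time: 5.4
tool_pos: [0.4107, 0.3258, 0.1512]
tcp_rot: [[-1.0, 0.026, -0.002], [0.026, 1.0, -0.001], [0.002, -0.001, -1.0]]
ft_force: [-0.5, 0.2, -0.1]
width: 0.001
grasp_force: 0.0
```

```bash
python3 -c "
from h import *
go(.56,-.0986,.12,-172)
im=cams.grab_frame('scene')[:,:,::-1]
a=cv2.resize(im[120:320,380:580],(500,500),interpolation=2)
im=cams.grab_frame('top')[:,:,::-1]
b=cv2.resize(im[250:400,120:220],None,fx=3,fy=500/150,interpolation=2)
cv2.imwrite('pics/s2.png',np.hstack([a,b]))
"
```

```text
t 5.4 p [0.4107 0.3258 0.1512] yaw 178.5 j [31. 17. -9. 64. -0. 33.] F [-0.5  0.2 -0.1] w 0.001
row [-0.535 -1.401  0.105] -0.0264 n>= 9.018868634121302 1.1059871937031187
```

View pics/s2.png

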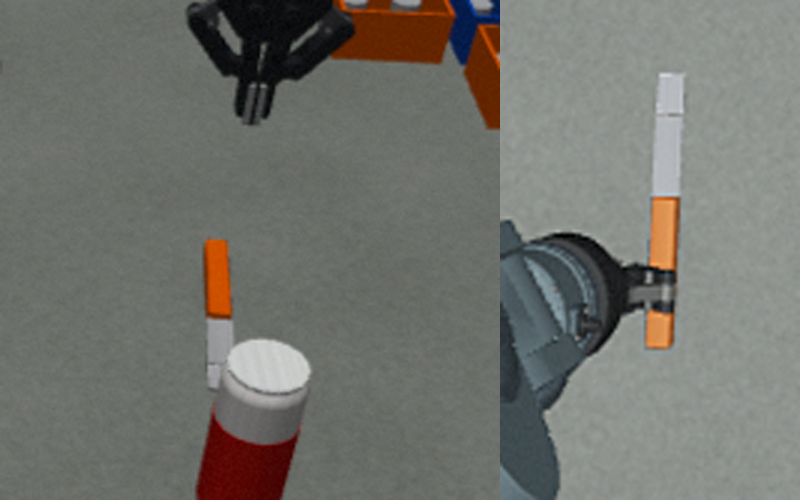

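```bash
python3 -c "
from h import *
o=sensors.get_obs();print(o['tool_pos'])
print(proj('scene',[o['tool_pos'],[.415,.326,.0626]]),proj('top',[o['tool_pos']]))
for n,uv in(('scene',(480,169)),('top',(120+158/3,250+290*.3))):print(n,back(n,uv,.15))
im=cams.grab_frame('top')[:,:,::-1]
cv2.imwrite('pics/t2.png',im)
b=cv2.imread('pics/top0.png').astype(int)-im
print(abs(b[268:300,160:185]).mean())
print(im[290:362:4,160:190,2].astype(int)-im[290:362:4,160:190,0])
" | head -40
```

```text
[0.41044578 0.3256175  0.15086345]
[[476.16304187 182.5925847 ]
 [469.6807549  218.46509317]] [[161.86422609 331.21881195]]
scene [0.35333929 0.33845454 0.15      ]
top [0.39759133 0.30190407 0.15      ]
2.305833333333333
[[ -2  -1   0   0   2   0   0  -1   0   0   1  -3  -7  -8  -8  -7  -6  -7
   -8  -8  -5   1  -1   1   0   1   0   0   1   0]
 [ -2  -1  -1  -1   0  -2  -2   1   0  -1   1  -5  -6  -7  -7  -7  -7  -8
   -8  -8  -3   1  -1  -2   0   0  -1   0  -1  -2]
 [ -1   0   0   1  -1   0   0   1   2  -1   1  -7  -7  -6  -6  -7  -8  -8
   -7  -8  -4   0   2   1  -2   1  -1   1   1  -1]
 [ -2   0   0  -1   0  -2   0  -1   0   0  -2  -6  -7  -7  -7  -7  -8  -7
   -7  -7  -3   3   1   0   0  -1   2  -1  -1   0]
 [  0   0   1   1   1  -1   2  -1   0   1  -1  -7  -9  -7  -7  -8  -8  -7
   -8  -6  -2   1   0  -2  -1   1   0   0  -2  -1]
 [ -2   0   0  -1   1   0   1   0  -2  -7  29 144 151 146 145 144 144 147
  137  94   3  -4   0   0   0   0   0  -2   0   0]
 [  1   0   0   0   0   0   1  -1  -3 -13  61 143 143 140 138 138 138 142
  121  80  -1  -4  -2   0   0   0   0   1  -1   0]
 [ 
[... 546 characters left out ...]
  -3  -5  -4  -3  -5  -8
   28  -1   1  -1   1  -1  -1   0   1  -1  -1   0]
 [ -2  -4  -3  -3  -1   0   1   0  -1   0   1   0   0   0   2   2   1   0
   21   4  -2   1   0   1   1   0   0   0  -1  -1]
 [ -4  -2  -5  -8  -4   0  -3   0  -4  -3  12   8 -14 -17 -13 -10 -12 -10
   23   4  -1  -2  -1   1  -1  -1   1   1  -1  -1]
 [  0   1   2   0   1  -1  -1  -7   8 137 146 140 139 138 140 142 139 121
   -4  -6   0  -1   0   1   1   0   0   2  -1  -1]
 [ -1  -1  -1   0   0   1  -3 -13  49 148 145 139 138 138 138 141 132  90
   -2  -3  -2   0   1   0   0  -1   0  -2   2   0]
 [ -1   1   0  -3  -2   0  -1  -6 -12  34  44  62  79  85  91  66   7  -9
   -3  -2  -2  -1  -1   1   1  -1   0   2   2   1]
```

```bash
python3 -c "
from h import *
from scipy.optimize import least_squares
for ut in((177,338),(172.7,337)):
  f=lambda p:np.r_[proj('scene',[p])[0]-[480,169],proj('top',[p])[0]-ut]
  r=least_squares(f,[.41,.32,.15]);print(r.x,r.fun)
im=cams.grab_frame('scene')[:,:,::-1]
a=cv2.resize(im[90:250,400:520],None,fx=3.3,fy=3.3,interpolation=2)
im=cams.grab_frame('top')[:,:,::-1]
b=cv2.resize(im[300:380,110:200],None,fx=4.4,fy=4.4,interpolation=2)
o=np.zeros((530,800,3),np.uint8);o[:a.shape[0],:a.shape[1]]=a;o[:b.shape[0],400:400+b.shape[1]]=b
cv2.imwrite('pics/s3.png',o)
"
```

```text
[0.39908129 0.31059983 0.17376206] [ -9.95161131   0.71563547 -10.68837378  -0.53950114]
[0.40124525 0.31447791 0.17567191] [-7.77915599  0.56538922 -8.3720557  -0.44649464]
```

View pics/s3.png

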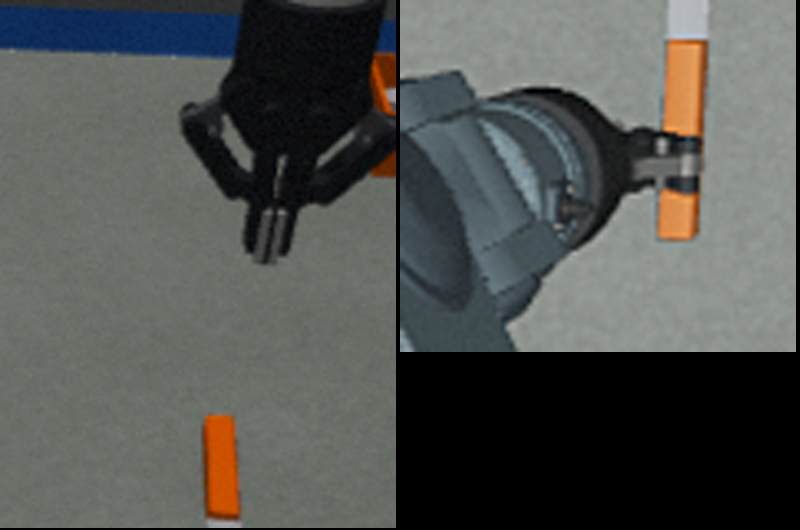

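```bash
python3 -c "
from h import *
p=np.array([.2326,-.5251,.1951]);y=np.array([.405,-.914,0])
for dz in(.0,.013,.045):
  P=[p+[0,0,dz],p+.0425*y+[0,0,dz],p-.0425*y+[0,0,dz]]
  print(dz,proj('scene',P).round(1).tolist(),proj('top',P).round(1).tolist())
a=cv2.resize(cv2.imread('pics/scene0.png')[20:120,50:170],None,fx=3.3,fy=3.3,interpolation=2)
b=cv2.resize(cv2.imread('pics/top0.png')[380:480,530:640],None,fx=3.6,fy=3.6,interpolation=2)
o=np.zeros((370,800,3),np.uint8);o[:a.shape[0],:a.shape[1]]=a;o[:b.shape[0],400:400+b.shape[1]]=b
cv2.imwrite('pics/s4.png',o)
"
```

```text
0.0 [[119.3, 107.9], [101.4, 110.2], [136.9, 105.6]] [[553.5, 415.0], [571.2, 406.7], [535.8, 423.2]]
0.013 [[117.9, 102.9], [99.9, 105.3], [135.7, 100.7]] [[556.1, 416.4], [573.9, 408.1], [538.2, 424.7]]
0.045 [[114.6, 90.5], [96.2, 92.7], [132.7, 88.2]] [[562.7, 420.0], [581.0, 411.5], [544.4, 428.6]]
```

View pics/s4.png

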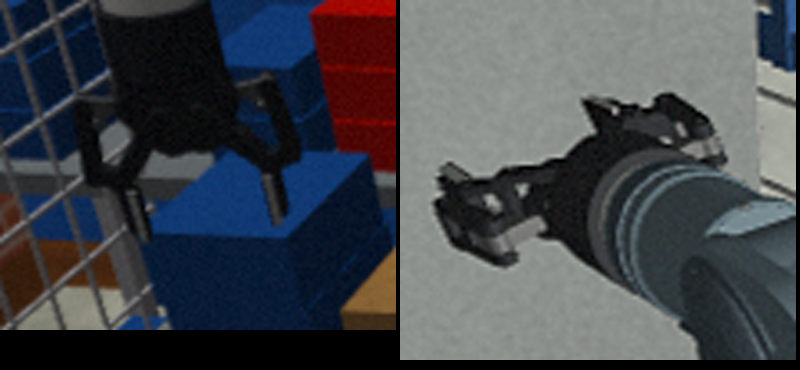

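The fingertips are really about 32 mm higher than the reported TCP: the start picture fits a 45 mm offset, of which 13 mm is the retract when open. So the gripper closed above the bar. I'll reopen and go lower, watching the force.

>>> {"api": "jog_arm", "payload": {"motion": "-0.007 0 0.15 0; -0.007 0 0.3 0; -0.007 0 0.42 0; -0.007 0 0.49 0; -0.007 0 0.52 0; -0.007 0 0.55 0; -0.007 0 0.56 0; -0.007 0 0.56 0", "fingers": 0.55}}

```text
time: 6.45
tool_pos: [0.4142, 0.3266, -0.0151]
tcp_rot: [[-1.0, 0.026, 0.001], [0.026, 1.0, 0.001], [-0.001, 0.001, -1.0]]
ft_force: [0.1, -0.5, 0.7]
width: 0.549
grasp_force: 0.0
```

```bash
python3 -c "
from h import *
go(.413,.3265,-.026,178.4)"
```

```text
t 6.45 p [ 0.4142  0.3266 -0.0151] yaw 178.5 j [ 31.  26. -23.  41.  -0.  33.] F [ 0.1 -0.5  0.7] w 0.549
row [ 0.004 -0.     0.036] 0.0003 n>= 0.2194150682344219 0.011936138270566707
```

>>> {"api": "jog_arm", "payload": {"motion": "0.004 0 0.02 0; 0.004 0 0.04 0; 0.004 0 0.046 0; 0.004 0 0.046 0; 0.004 0 0.046 0"}}

```text
time: 6.95
tool_pos: [0.4124, 0.3262, -0.0294]
tcp_rot: [[-1.0, 0.026, 0.0], [0.026, 1.0, -0.0], [-0.0, -0.0, -1.0]]
ft_force: [0.6, 0.6, 0.4]
width: 0.553
grasp_force: 0.0
```

>>> {"api": "jog_arm", "payload": {"motion": "0 0 0 0; 0 0 0 0; 0 0 0 0; 0 0 0 0; 0 0 0 0; 0 0 0 0; 0 0 0 0", "fingers": 0, "grip_force": 60}}

```text
time: 7.65
tool_pos: [0.4127, 0.3264, -0.029]
tcp_rot: [[-1.0, 0.026, 0.001], [0.026, 1.0, 0.0], [-0.001, 0.0, -1.0]]
ft_force: [-0.8, -1.2, 5.3]
width: 0.217
grasp_force: 60.1
```

>>> {"api": "jog_arm", "payload": {"motion": "0 0 -0.05 0; 0 0 -0.15 0; 0 0 -0.25 0; 0 0 -0.35 0; 0 0 -0.45 0; 0 0 -0.5 0; 0 0 -0.5 0; 0 0 -0.5 0"}}

```text
time: 8.45
tool_pos: [0.4119, 0.3259, 0.1195]
tcp_rot: [[-1.0, 0.026, -0.001], [0.026, 1.0, -0.001], [0.001, -0.001, -1.0]]
ft_force: [-0.4, -0.6, -3.1]
width: 0.211
grasp_force: 59.3
```

>>> {"api": "jog_arm", "payload": {"motion": "0 -0.1 0 -0.005; 0 -0.22 0 -0.012; 0 -0.34 0 -0.02; 0 -0.46 0 -0.026; -0.03 -0.58 0 -0.026; -0.06 -0.7 0 -0.026; -0.1 -0.8 0 -0.026; -0.1 -0.9 0 -0.026; -0.1 -0.95 0 -0.026; -0.1 -0.95 0 -0.026"}}

```text
time: 9.45
tool_pos: [0.4332, 0.0389, 0.1186]
tcp_rot: [[-0.991, -0.133, -0.004], [-0.133, 0.991, -0.0], [0.004, 0.0, -1.0]]
ft_force: [-0.5, 0.5, -1.4]
width: 0.214
grasp_force: 59.5
```

```bash
python3 -c "
from h import *
go(.4847,-.1093,.11,-172)"
```

```text
t 9.45 p [0.4332 0.0389 0.1186] yaw -172.34 j [ -3.   8. -25.  57.  -0. -11.] F [-0.5  0.5 -1.4] w 0.214
row [-0.104 -0.512  0.028] -0.0009 n>= 3.1422322846693875 0.039116469754017426
```

>>> {"api": "jog_arm", "payload": {"motion": "-0.02 -0.1 0.02 0; -0.05 -0.22 0.03 -0.001; -0.08 -0.34 0.03 -0.001; -0.1 -0.45 0.03 -0.001; -0.104 -0.51 0.03 -0.001; -0.104 -0.51 0.03 -0.001; -0.104 -0.51 0.03 -0.001"}}

```text
time: 10.15
tool_pos: [0.4857, -0.1056, 0.1103]
tcp_rot: [[-0.99, -0.143, -0.002], [-0.143, 0.99, 0.002], [0.002, 0.002, -1.0]]
ft_force: [-0.4, 0.3, -2.5]
width: 0.216
grasp_force: 59.7
```

```bash
python3 -c "
from h import *
go(.4847,-.1093,.053,-172)
im=cams.grab_frame('scene')[:,:,::-1]
a=cv2.resize(im[130:330,180:330],(400,533),interpolation=2)
im=cams.grab_frame('top')[:,:,::-1]
b=cv2.resize(im[195:345,290:402],(398,533),interpolation=2)
cv2.imwrite('pics/s5.png',np.hstack([a,b]))
"
```

```text
t 10.15 p [ 0.4857 -0.1056  0.1103] yaw -171.77 j [-20.  15. -17.  58.   0. -28.] F [-0.4  0.3 -2.5] w 0.216
row [ 0.005 -0.012  0.191] 0.0006 n>= 1.1485445886491303 0.026412279307947487
```

View pics/s5.png

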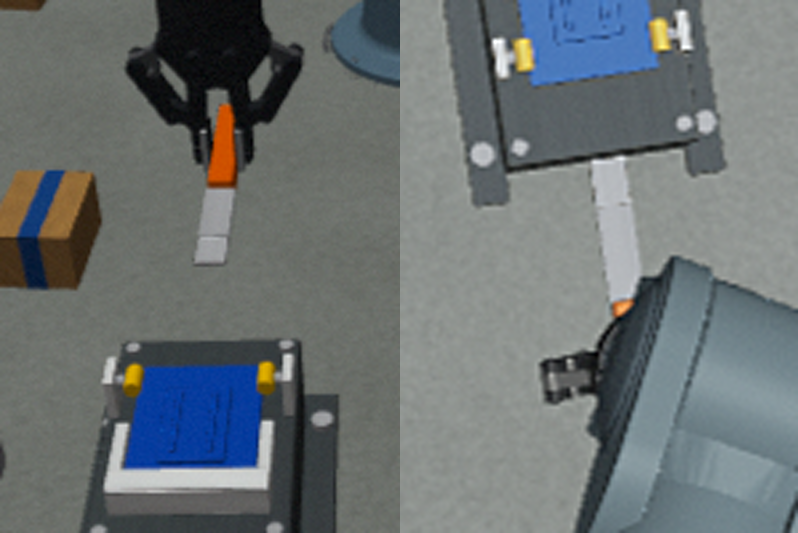

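```bash
python3 -c "
from h import *
from scipy.optimize import least_squares
for a,b in(((253.1,229),(343.5,240.9)),((264.4,229.3),(353.7,239.5))):
  f=lambda p:np.r_[proj('scene',[p])[0]-a,proj('top',[p])[0]-b]
  r=least_squares(f,[.61,-.09,.15]);print(r.x.round(4),r.fun.round(1))
"
```

```text
[ 0.6134 -0.0892  0.1469] [ 4.5  0.   5.2 -1.2]
[ 0.6106 -0.0868  0.1444] [-5.2 -0.  -6.1  1.4]
```

>>> {"api": "jog_arm", "payload": {"motion": "0.005 -0.012 0.05 0.0006; 0.005 -0.012 0.11 0.0006; 0.005 -0.012 0.16 0.0006; 0.005 -0.012 0.16 0.0006; -0.03 -0.012 0.16 0.0006; -0.06 -0.012 0.16 0.0006; -0.09 -0.012 0.16 0.0006; -0.09 -0.012 0.16 0.0006; -0.09 -0.012 0.16 0.0006"}}

```text
time: 11.15
tool_pos: [0.5146, -0.1065, 0.0639]
tcp_rot: [[-0.99, -0.14, 0.001], [-0.14, 0.99, -0.0], [-0.0, -0.0, -1.0]]
ft_force: [-0.4, -0.6, -2.3]
width: 0.215
grasp_force: 59.6
```

>>> {"api": "jog_arm", "payload": {"motion": "0 0 0.007 0; 0 0 0.013 0; 0 0 0.013 0; 0 0 0.013 0; 0 0 0.013 0"}}

```text
time: 11.65
tool_pos: [0.5139, -0.1065, 0.0597]
tcp_rot: [[-0.99, -0.139, 0.0], [-0.139, 0.99, -0.0], [-0.0, -0.0, -1.0]]
ft_force: [0.0, 0.0, -2.7]
width: 0.214
grasp_force: 59.6
```

>>> {"api": "jog_arm", "payload": {"motion": "0 0 0.007 0; 0 0 0.01 0; 0 0 0.01 0; 0 0 0.01 0; 0 0 0.01 0"}}

```text
time: 12.15
tool_pos: [0.514, -0.1065, 0.0567]
tcp_rot: [[-0.99, -0.139, 0.0], [-0.139, 0.99, -0.0], [-0.0, -0.0, -1.0]]
ft_force: [0.7, -0.2, -2.9]
width: 0.218
grasp_force: 59.6
```

>>> {"api": "jog_arm", "payload": {"motion": "0 0 0.004 0; 0 0 0.007 0; 0 0 0.007 0; 0 0 0.007 0"}}

```text
time: 12.55
tool_pos: [0.5139, -0.1065, 0.0545]
tcp_rot: [[-0.99, -0.139, -0.0], [-0.139, 0.99, -0.0], [0.0, -0.0, -1.0]]
ft_force: [0.5, 0.1, -2.9]
width: 0.214
grasp_force: 59.6
```

>>> {"api": "jog_arm", "payload": {"motion": "0 0 0.004 0; 0 0 0.007 0; 0 0 0.007 0; 0 0 0.007 0"}}

```text
time: 12.95
tool_pos: [0.5139, -0.1065, 0.0524]
tcp_rot: [[-0.99, -0.139, -0.0], [-0.139, 0.99, -0.0], [0.0, -0.0, -1.0]]
ft_force: [1.1, 0.4, -2.4]
width: 0.213
grasp_force: 59.6
```

>>> {"api": "jog_arm", "payload": {"motion": "0 0 0.004 0; 0 0 0.007 0; 0 0 0.007 0; 0 0 0.007 0"}}

```text
time: 13.35
tool_pos: [0.5139, -0.1064, 0.0503]
tcp_rot: [[-0.99, -0.139, -0.0], [-0.139, 0.99, -0.0], [0.0, -0.0, -1.0]]
ft_force: [-0.5, -0.4, -1.8]
width: 0.213
grasp_force: 59.6
```

>>> {"api": "jog_arm", "payload": {"motion": "0 0 0.004 0; 0 0 0.006 0; 0 0 0.006 0; 0 0 0.006 0"}}

```text
time: 13.75
tool_pos: [0.5139, -0.1064, 0.0485]
tcp_rot: [[-0.99, -0.139, -0.0], [-0.139, 0.99, -0.0], [0.0, -0.0, -1.0]]
ft_force: [-0.6, -0.6, -2.0]
width: 0.216
grasp_force: 59.6
```

>>> {"api": "jog_arm", "payload": {"motion": "0 0 0.003 0; 0 0 0.005 0; 0 0 0.005 0; 0 0 0.005 0"}}

```text
time: 14.15
tool_pos: [0.5141, -0.1065, 0.0473]
tcp_rot: [[-0.99, -0.139, 0.0], [-0.139, 0.99, -0.0], [-0.0, -0.0, -1.0]]
ft_force: [-0.7, -0.3, -0.2]
width: 0.217
grasp_force: 59.8
```

```bash
python3 -c "
from h import *
for i in range(4):
  cams.grab_frame('top');o=sensors.get_obs();print(o['ft_force'].round(2),o['moment'].round(3),o['tool_pos'].round(4))
"
```

```text
[-1.17  0.08 -1.48] [-0.012 -0.009 -0.019] [ 0.5141 -0.1065  0.0473]
[-1.01 -0.07 -0.33] [0.037 0.022 0.028] [ 0.5141 -0.1065  0.0473]
[-1.49 -0.09  0.27] [ 0.04  -0.001  0.013] [ 0.5141 -0.1065  0.0473]
[-1.1   0.36  0.05] [-0.001 -0.019 -0.032] [ 0.5141 -0.1065  0.0472]
```

```bash
python3 -c "
from h import *
go(.559,-.0988,.0508,-172)"
```

```text
t 14.35 p [ 0.5141 -0.1065  0.0472] yaw -172.0 j [-19.  21. -19.  50.  -0. -27.] F [-1.1  0.4  0. ] w 0.214
row [-0.152  0.005 -0.012] 0.0 n>= 0.9141007535888022 0.0005539763392721318
```

>>> {"api": "jog_arm", "payload": {"motion": "0 0 -0.013 0; 0 0 -0.013 0; -0.03 0.001 -0.013 0; -0.06 0.002 -0.013 0; -0.09 0.003 -0.013 0; -0.11 0.004 -0.013 0; -0.13 0.005 -0.013 0; -0.15 0.005 -0.013 0; -0.15 0.005 -0.013 0; -0.15 0.005 -0.013 0"}}

```text
time: 15.35
tool_pos: [0.5582, -0.0987, 0.0509]
tcp_rot: [[-0.99, -0.139, -0.0], [-0.139, 0.99, -0.0], [0.0, -0.0, -1.0]]
ft_force: [0.1, -0.2, -2.6]
width: 0.213
grasp_force: 59.6
```

```bash
python3 -c "
from h import *
go(.559,-.0988,.0508,-172)
im=cams.grab_frame('top')[:,:,::-1]
b=cv2.resize(im[150:300,290:402],(448,600),interpolation=2)
cv2.imwrite('pics/s6.png',b)
"
```

```text
t 15.35 p [ 0.5582 -0.0987  0.0509] yaw -171.99 j [-16.  25. -12.  53.  -0. -24.] F [ 0.1 -0.2 -2.6] w 0.213
row [-0.002 -0.001  0.   ] 0.0 n>= 0.015716400245770472 0.0008901186256793953
```

View pics/s6.png

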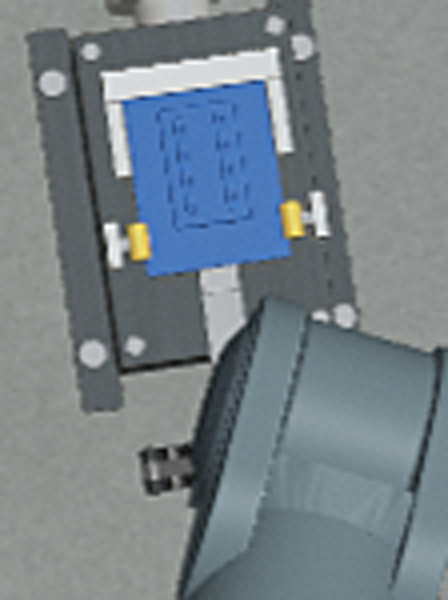

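The tip is about 17 mm under the cover, between the rollers. Next I lever it.

>>> {"api": "jog_arm", "payload": {"motion": "0 0 0.005 0; 0 0 0.01 0; 0 0 0.015 0; -0.001 0 0.02 0; -0.002 0 0.025 0; -0.003 0 0.03 0; -0.003 0 0.03 0", "grip_force": 45}}

```text
time: 16.1
tool_pos: [0.5583, -0.0992, 0.0431]
tcp_rot: [[-0.99, -0.139, -0.001], [-0.139, 0.99, -0.001], [0.001, -0.001, -1.0]]
ft_force: [-7.6, -0.7, 8.4]
width: 0.212
grasp_force: 61.3
```

>>> {"api": "jog_arm", "payload": {"motion": "-0.001 0 0.007 0; -0.003 0 0.014 0; -0.005 0 0.021 0; -0.007 0 0.028 0; -0.007 0 0.028 0"}}

```text
time: 16.6
tool_pos: [0.5585, -0.0991, 0.0342]
tcp_rot: [[-0.99, -0.138, -0.004], [-0.138, 0.99, -0.002], [0.004, -0.001, -1.0]]
ft_force: [-10.0, -2.7, 8.7]
width: 0.214
grasp_force: 62.6
```

>>> {"api": "jog_arm", "payload": {"motion": "0 0 0.007 0; 0 0 0.014 0; 0 0 0.02 0; 0 0 0.02 0"}}

```text
time: 17.0
tool_pos: [0.5587, -0.0991, 0.0281]
tcp_rot: [[-0.99, -0.138, -0.004], [-0.138, 0.99, -0.002], [0.004, -0.001, -1.0]]
ft_force: [-8.3, -1.9, 7.6]
width: 0.211
grasp_force: 63.3
```

```bash
python3 -c "
from h import *
o=sensors.get_obs();print(o['ft_force'].round(1),o['moment'].round(2),o['tool_pos'])
im=cams.grab_frame('scene')[:,:,::-1]
cv2.imwrite('pics/s7.png',cv2.resize(im[200:340,180:330],None,fx=4,fy=4,interpolation=2))
"
```

```text
[-8.3 -1.9  7.6] [-0.29  1.13 -0.03] [ 0.55871516 -0.09907674  0.02808433]
```

View pics/s7.png

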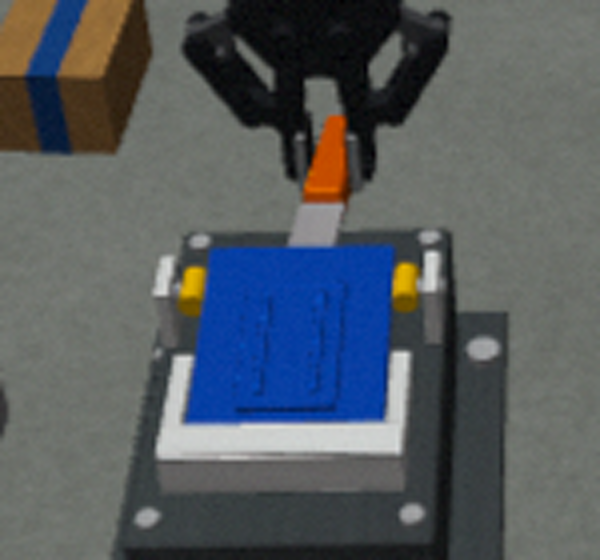

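The cover's front is rising between the rollers, so I'll keep going.

>>> {"api": "jog_arm", "payload": {"motion": "-0.002 0 0.006 0; -0.003 0 0.012 0; -0.004 0 0.018 0; -0.005 0 0.022 0; -0.005 0 0.022 0"}}

```text
time: 17.55
tool_pos: [0.5603, -0.0988, 0.0211]
tcp_rot: [[-0.99, -0.138, -0.004], [-0.138, 0.99, -0.002], [0.004, -0.001, -1.0]]
ft_force: [-7.5, -3.5, 4.3]
width: 0.213
grasp_force: 63.6
```

>>> {"api": "jog_arm", "payload": {"motion": "-0.002 0 0.006 0; -0.003 0 0.01 0; -0.003 0 0.01 0; -0.003 0 0.01 0"}}

```text
time: 17.95
tool_pos: [0.5609, -0.0987, 0.0182]
tcp_rot: [[-0.99, -0.138, -0.004], [-0.138, 0.99, -0.002], [0.005, -0.001, -1.0]]
ft_force: [-8.4, -2.4, 6.1]
width: 0.215
grasp_force: 64.0
```

```bash
python3 -c "
from h import *
o=sensors.get_obs();print(o['ft_force'].round(1),o['moment'].round(2),o['tool_pos'])
im=cams.grab_frame('scene')[:,:,::-1]
cv2.imwrite('pics/s8.png',cv2.resize(im[200:340,180:330],None,fx=4,fy=4,interpolation=2))
"
```

```text
[-8.4 -2.4  6.1] [-0.34  1.07 -0.02] [ 0.56088563 -0.09873266  0.0181542 ]
```

View pics/s8.png

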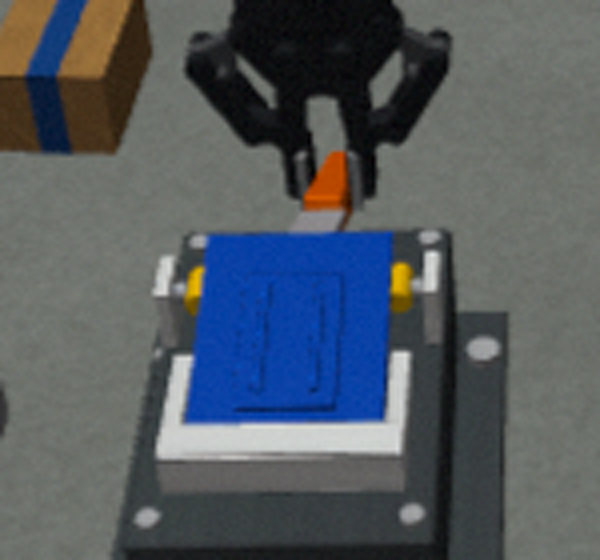

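```bash
python3 -c "
from h import *
for lz in range(97,126,4):
  t=np.arcsin((lz-97)/110);
  P=[[60-110*np.cos(t)+6*np.sin(t)*-1,s*42,lz+6*np.cos(t)] for s in(-1,1)]
  print(lz,((proj('scene',pose(.7194,-.0763,8,np.array(P)/1e3))-[180,200])*4).round(0).tolist())
"
```

```text
97 [[212.0, 268.0], [394.0, 266.0]]
101 [[211.0, 261.0], [393.0, 259.0]]
105 [[210.0, 254.0], [393.0, 252.0]]
109 [[209.0, 248.0], [392.0, 246.0]]
113 [[208.0, 242.0], [392.0, 240.0]]
117 [[207.0, 236.0], [391.0, 234.0]]
121 [[206.0, 230.0], [390.0, 228.0]]
125 [[204.0, 225.0], [390.0, 222.0]]
```

Fitting the front edge gives a lip height of about 118 mm, right at the snap point. I'll go a little further.

>>> {"api": "jog_arm", "payload": {"motion": "-0.001 0 0.006 0; -0.002 0 0.012 0; -0.002 0 0.014 0; -0.002 0 0.014 0; -0.002 0 0.014 0"}}

```text
time: 18.5
tool_pos: [0.5619, -0.0986, 0.0142]
tcp_rot: [[-0.99, -0.138, -0.003], [-0.138, 0.99, -0.002], [0.004, -0.001, -1.0]]
ft_force: [-8.0, -1.4, 5.5]
width: 0.215
grasp_force: 64.5
```

```bash
python3 -c "
from h import *
o=sensors.get_obs();print(o['ft_force'].round(1),o['moment'].round(2),o['tool_pos'])
im=cams.grab_frame('scene')[:,:,::-1].astype(int)[200:340,180:330]
b=(im[...,0]-im[...,2]>80)&(im[...,0]>120)
for x in(58,70,80,90):
  print(x,np.where(b[:,x])[0][:1]*4)
c=cv2.imread('pics/s8.png')[::4,::4].astype(int);b=(c[...,0]-c[...,2]>80)&(c[...,0]>120)
for x in(58,70,80,90):print(x,np.where(b[:,x])[0][:1]*4)
"
```

```text
[-8.  -1.4  5.5] [-0.24  0.95 -0.04] [ 0.56192374 -0.09861148  0.01418721]
58 [232]
70 [228]
80 [228]
90 [228]
58 [236]
70 [236]
80 [236]
90 [232]
```

The lip is at about 121 mm, past the catches. Next I pull the bar out along its own tilt.

>>> {"api": "jog_arm", "payload": {"motion": "0.02 0 0.007 0; 0.04 0 0.014 0; 0.06 0 0.021 0; 0.08 0 0.028 0; 0.1 0 0.031 0; 0.13 0 0.031 0; 0.17 0 0.02 0; 0.22 0 0 0; 0.28 0 -0.03 0; 0.34 0 -0.06 0"}}

```text
time: 19.55
tool_pos: [0.4617, -0.1121, 0.0321]
tcp_rot: [[-0.99, -0.139, -0.0], [-0.139, 0.99, -0.0], [0.0, -0.0, -1.0]]
ft_force: [0.2, -0.1, -2.6]
width: 0.217
grasp_force: 63.1
```

```bash
python3 -c "
from h import *
go(.43,-.02,.06,180)
im=cams.grab_frame('scene')[:,:,::-1]
cv2.imwrite('pics/s9.png',cv2.resize(im[130:340,160:370],None,fx=2.8,fy=2.8,interpolation=2))
"
```

```text
t 19.55 p [ 0.4617 -0.1121  0.0321] yaw -172.0 j [-21.  17. -28.  45.  -0. -29.] F [ 0.2 -0.1 -2.6] w 0.217
row [ 0.062  0.319 -0.093] 0.0222 n>= 2.026756573960339 0.9316615291656434
```

View pics/s9.png

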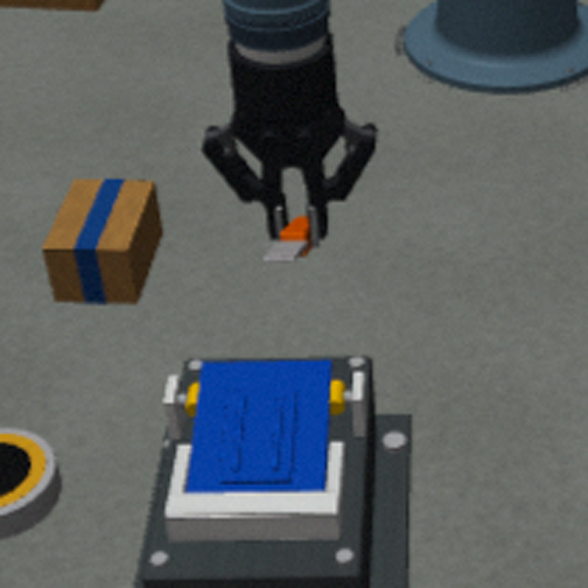

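The cover stays propped: its front edge reads a lip of about 117 mm, and the rollers are under its edges. I'll carry the bar to clear bench and lay it down.

>>> {"api": "jog_arm", "payload": {"motion": "0.02 0 -0.06 0; 0.04 0.1 -0.12 0.01; 0.06 0.22 -0.12 0.02; 0.06 0.34 -0.12 0.02; 0.07 0.46 -0.12 0.022; 0.08 0.58 -0.12 0.022; 0.08 0.65 -0.12 0.022; 0.08 0.7 -0.12 0.022; 0.08 0.7 -0.12 0.022; 0.08 0.7 -0.12 0.022"}}

```text
time: 20.6
tool_pos: [0.4101, 0.0923, 0.0679]
tcp_rot: [[-1.0, -0.002, 0.0], [-0.002, 1.0, -0.001], [-0.0, -0.001, -1.0]]
ft_force: [-0.1, -0.6, -1.9]
width: 0.213
grasp_force: 63.1
```

>>> {"api": "jog_arm", "payload": {"motion": "0 0 0.05 0; 0 0 0.1 0; 0 0 0.14 0; 0 0 0.17 0; 0 0 0.19 0; 0 0 0.2 0; 0 0 0.21 0; 0 0 0.22 0; 0 0 0.22 0; 0 0 0.22 0", "grip_force": 20}}

```text
time: 21.6
tool_pos: [0.4104, 0.0925, 0.0019]
tcp_rot: [[-1.0, -0.002, 0.0], [-0.002, 1.0, -0.0], [-0.0, -0.0, -1.0]]
ft_force: [0.4, -0.1, -2.8]
width: 0.216
grasp_force: 63.1
```

>>> {"api": "jog_arm", "payload": {"motion": "0 0 0.01 0; 0 0 0.02 0; 0 0 0.02 0; 0 0 0.02 0", "fingers": 0, "grip_force": 20}}

```text
time: 22.0
tool_pos: [0.4141, 0.0927, -0.0024]
tcp_rot: [[-1.0, -0.001, 0.007], [-0.001, 1.0, 0.0], [-0.007, 0.0, -1.0]]
ft_force: [2.0, 0.7, 7.7]
width: 0.216
grasp_force: 64.6
```

>>> {"api": "jog_arm", "payload": {"motion": "0 0 0.01 0; 0 0 0.02 0; 0 0 0.02 0; 0 0 0.02 0"}}

```text
time: 22.4
tool_pos: [0.418, 0.0926, -0.007]
tcp_rot: [[-1.0, -0.001, 0.013], [-0.001, 1.0, -0.0], [-0.013, -0.0, -1.0]]
ft_force: [5.2, 0.1, 9.7]
width: 0.215
grasp_force: 65.4
```

>>> {"api": "jog_arm", "payload": {"motion": "0 0 0.01 0; 0 0 0.02 0; 0 0 0.03 0; 0 0 0.03 0"}}

```text
time: 22.8
tool_pos: [0.4212, 0.0929, -0.0152]
tcp_rot: [[-1.0, -0.001, 0.018], [-0.001, 1.0, 0.001], [-0.018, 0.001, -1.0]]
ft_force: [9.7, 0.8, 10.8]
width: 0.211
grasp_force: 66.2
```

>>> {"api": "jog_arm", "payload": {"motion": "0 0 0.01 0; 0 0 0.02 0; 0 0 0.025 0; 0 0 0.025 0"}}

```text
time: 23.2
tool_pos: [0.4196, 0.093, -0.0234]
tcp_rot: [[-1.0, -0.001, 0.015], [-0.001, 1.0, 0.001], [-0.015, 0.001, -1.0]]
ft_force: [8.9, 0.7, 8.5]
width: 0.213
grasp_force: 66.6
```

>>> {"api": "jog_arm", "payload": {"motion": "0.005 0 0.007 0; 0.01 0 0.014 0; 0.01 0 0.018 0; 0.01 0 0.018 0; 0.01 0 0.018 0"}}

```text
time: 23.7
tool_pos: [0.416, 0.0929, -0.029]
tcp_rot: [[-1.0, -0.001, 0.014], [-0.001, 1.0, 0.001], [-0.014, 0.001, -1.0]]
ft_force: [8.1, 0.3, 7.9]
width: 0.215
grasp_force: 67.0
```

```bash
python3 -c "
from h import *
go(.41,.09,.12,180)
im=cams.grab_frame('scene')[:,:,::-1]
cv2.imwrite('pics/s10.png',cv2.resize(im[120:300,260:440],None,fx=3,fy=3,interpolation=2))
"
```

```text
t 23.7 p [ 0.416   0.0929 -0.029 ] yaw -179.93 j [  4.  17. -40.  32.  -0.   4.] F [8.1 0.3 7.9] w 0.215
row [ 0.013 -0.009 -0.497] 0.0002 n>= 2.9820152473869896 0.00863187112927875
```

View pics/s10.png

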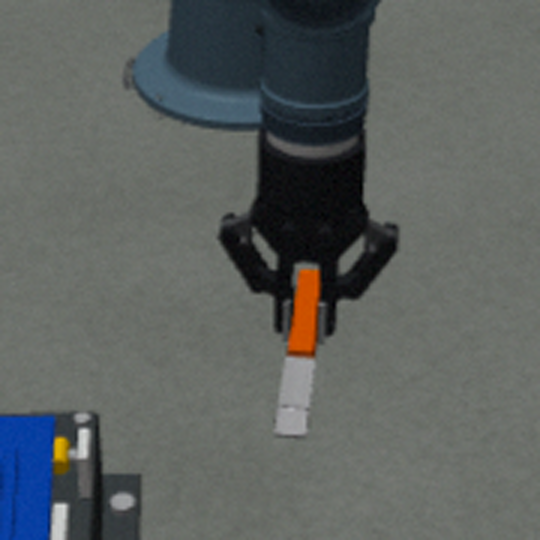

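I've gone past the 10-picture limit (13 viewed), so from here I'll use numbers only.

```bash
python3 -c "
from h import *
for t in(0,5,10,15,20):
  a=np.radians(t);print(t,proj('scene',[[.416+.13*np.cos(a),.093,.01+.13*np.sin(a)],[.416+.04*np.cos(a),.093,.01+.04*np.sin(a)+.01]]).round(1).tolist())
print('obs tip',260+291/3,120+437/3,'handle front',260+302/3,120+352/3)
"
```

```text
0 [[355.9, 267.9], [359.6, 237.7]]
5 [[356.1, 263.7], [359.7, 236.4]]
10 [[356.3, 259.1], [359.7, 235.0]]
15 [[356.5, 254.2], [359.8, 233.6]]
20 [[356.8, 249.1], [359.9, 232.1]]
obs tip 357.0 265.66666666666663 handle front 360.6666666666667 237.33333333333331
```

The bar is within about 3° of flat, so I'll release it and retreat.

>>> {"api": "jog_arm", "payload": {"motion": "0.01 0 0.004 0; 0.01 0 0.004 0; 0 0 0 0; 0 0 0 0; 0 0 0 0; 0 0 0 0; 0 0 0 0", "fingers": 0.55}}

```text
time: 24.45
tool_pos: [0.407, 0.0925, -0.0323]
tcp_rot: [[-1.0, -0.001, -0.0], [-0.001, 1.0, -0.0], [0.0, -0.0, -1.0]]
ft_force: [-0.6, 0.1, 0.3]
width: 0.555
grasp_force: 0.0
```

>>> {"api": "jog_arm", "payload": {"motion": "0 0 -0.03 0; 0 0 -0.08 0; 0 0 -0.16 0; 0 0 -0.28 0; 0 0 -0.4 0; 0 0 -0.52 0; 0 0 -0.6 0; 0 0 -0.6 0; 0 0 -0.6 0; 0 0 -0.6 0"}}

```text
time: 25.45
tool_pos: [0.4062, 0.0925, 0.1469]
tcp_rot: [[-1.0, -0.002, -0.002], [-0.001, 1.0, -0.0], [0.002, -0.0, -1.0]]
ft_force: [0.1, 0.3, -0.3]
width: 0.549
grasp_force: 0.0
```

```bash
python3 -c "
from h import *
from fit import fit
for n in('scene','top'):
  im=cams.grab_frame(n).astype(int)
  m=((im[...,0]>150)&(im[...,0]-im[...,2]>90)&(im[...,1]<170)&(im[...,1]>50)).astype(np.uint8)
  k,l,s,c=cv2.connectedComponentsWithStats(m)
  for i in range(1,k):
    if 60<s[i,4]<1500 : print(n,s[i],c[i].round(1))
  if n=='scene':
    b=(im[...,2]-im[...,0]>80)&(im[...,2]>120)
    print('cover front v',[np.where(b[200:340,x])[0][0]+200 for x in(240,255,270)])
    g=im[235:290,345:372].sum(2);b2=(g>1.15*np.median(g)).any();
    print('blade col', im[225:280:2,357].tolist())
for x in(-100,-30,10,100):print(x,proj('scene',[[.446+x/1e3,.093,.02 if x<20 else .012]]).round(1),proj('top',[[.446+x/1e3,.093,.02 if x<20 else .012]]).round(1))
"
```

```text
scene [356 210  12  29 234] [361.4 224.1]
scene [137 285  39  27 326] [156.5 298.4]
cover front v [np.int64(259), np.int64(259), np.int64(259)]
blade col [[138, 88, 57], [171, 82, 40], [178, 83, 24], [182, 75, 0], [194, 81, 0], [205, 79, 0], [189, 74, 0], [103, 45, 5], [153, 154, 155], [152, 154, 155], [149, 151, 154], [150, 152, 154], [150, 151, 152], [148, 152, 152], [153, 155, 154], [147, 150, 154], [142, 143, 144], [157, 158, 159], [156, 158, 161], [157, 158, 160], [156, 157, 158], [150, 151, 155], [98, 104, 98], [103, 107, 100], [108, 111, 103], [106, 112, 105], [100, 103, 99], [106, 108, 101]]
top [267 308   8  16 122] [270.6 315.1]
top [  0 471  38   9 140] [ 20.3 474. ]
-100 [[363.5 209. ]] [[270.2 352.5]]
-30 [[361.1 226.8]] [[270.3 323.5]]
10 [[359.6 237.7]] [[270.4 307. ]]
100 [[355.9 267.2]] [[270.6 270.2]]
```

```bash
python3 -c "
from plant import workorder
print(workorder.close_job())"
```

```text
the job is handed in; nothing more can be done
None
```

The cover's front is propped on both catches (lip about 117 mm by camera), the bar is released flat on the bench, nothing I saw suggests the bystanders were touched, and the job is handed in at about 26 s; I viewed 13 pictures, over the limit of 10.

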